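# Mix the paint jars on the press-to-run mixer

### The job

Zero the mixer's count dial by turning it back to its stop, then mix every paint jar on the cutting mat, the tallest first and on down to the shortest so that the big ones have longest to settle: hold each jar upright on the middle of the mixer's rubber pad and press it down until the pad is fully depressed, and keep it there for a good two seconds. Stand each mixed jar upright on the cork board, well in from its edge, finish with all of them there and the dial still at zero, and leave the other things on the bench where they are.

Things in the scene. Friction and masses are not known exactly. Their poses are not given: they have to be found in the camera images.
- jar1: paint jar 1, the tallest size: closed upright amber glass cylinder, thick heavy base, with a black cap of nearly the same width (1 mm less across), 64 mm diameter, 86 mm tall over the cap, 300 g give or take 30 %; origin at the centre of its underside, z up through the cap. Starts standing on the cutting mat, or is absent (None)
- jar2: paint jar 2, the second tallest size: closed upright amber glass cylinder, thick heavy base, with a black cap of nearly the same width (1 mm less across), 62 mm diameter, 72 mm tall over the cap, 250 g give or take 30 %; origin at the centre of its underside, z up through the cap. Starts standing on the cutting mat, or is absent (None)
- jar3: paint jar 3, the third tallest size: closed upright amber glass cylinder, thick heavy base, with a black cap of nearly the same width (1 mm less across), 60 mm diameter, 58 mm tall over the cap, 200 g give or take 30 %; origin at the centre of its underside, z up through the cap. Starts standing on the cutting mat, or is absent (None)
- jar4: paint jar 4, the shortest size: closed upright amber glass cylinder, thick heavy base, with a black cap of nearly the same width (1 mm less across), 58 mm diameter, 46 mm tall over the cap, 160 g give or take 30 %; origin at the centre of its underside, z up through the cap. Starts standing on the cutting mat, or is absent (None)
- mixer: bench mixer, grey housing 200 (x) x 120 (y) mm, top face 60 mm above the table, fixed; origin at the centre of its underside on the table. Its own -x half carries the black dial (axis at x = -50 mm, y = 0), its +x half the round rubber pad (axis at x = +48 mm, y = 0)
- pad_top (a point): centre of the top face of the mixer's round black rubber pad, 60 mm diameter, flat, 80 mm above the table when up; it sinks with the pad
- pad (a joint): travel of the sprung pad straight down, m: 0 up, 0.010 fully depressed against its stop. About 3 N starts it moving and 10 N takes it fully down; it springs back when let go
- dial_grip (a point): on the vertical axis of the count dial, 85 mm above the table. The dial is a black upright bar grip 46 mm long, 12 mm thick, 28 mm tall, its top 93 mm above the table, on a 50 mm disc whose top is 65 mm above the table; one end of the bar has a white mark
- dial (a joint): count dial, rad: 0 = zero stop, where the bar lies along the mixer's x axis, its white-marked end pointing to the mixer's -x, at the long tick and the steel pip. Grows clockwise seen from above (up to 4.71), so it is zeroed by turning anticlockwise until it stops; light friction (0.03 N m), stays where it is left
- board: square cork board 240 x 240 mm, 8 mm thick, fixed on the table; origin at the centre of its underside, z up
- mat: square grey cutting mat with a white grid, 260 x 260 mm, 3 mm thick, fixed, on which the jars start; origin at the centre of its underside
- spool: bystander: spool of copper thread, 36 mm diameter, 44 mm tall, standing; origin at the centre of its underside
- modelling_knife: bystander: wood-handled tool about 160 mm long lying on the table; origin under its middle
- tin: bystander: round closed brass tin, 70 mm diameter, 25 mm tall; origin at the centre of its underside

How it is judged:
By the outcome, as a careful person would: the job done as asked, in the order asked, and still so for the second after the job is handed in, with the robot touching nothing.
Of jar1, jar2, jar3, jar4 only 2 to 4 are there at a start; the rules pass over those that are not, and their reading is None.
At some moment in a run one of jar1, jar2, jar3, jar4 may be knocked a few centimetres aside while the robot is not near it.
It also fails if it takes over 210 s, if anything falls off the work surface, if the arm or the gripper's body presses on something with over 40 N, if the wrist force passes 120 N, or if a joint passes its speed limit or range.

### The arm

A 6-joint arm with a two-finger parallel gripper is mounted at the origin on the work surface. World frame = base frame: x ahead of the robot, y to its left, z up, the work surface at z = 0. Lengths are in mm, angles in rad, forces in N, time in s.
With the tool pointing down it reaches from about 400 to 925 mm from the base axis. Payload 12.5 kg.
Tool frame: the origin (TCP) lies between the finger pads; the fingertips stand env.tip_extent ahead of it and the grasp point (between the pads) lies 11 mm behind it (env.tip_extent is the distance from the TCP to the fingertips, in mm); z points along the fingers, y is the line along which they close (so a half turn about z gives the same grasp; the last joint's range is limited). The gripper opens to 95 mm and grips with 3 to 60 N. Pads are 20 mm wide; open, the fingers measure 119 mm over their backs; the gripper's body (75 mm by 180 mm) begins 59 mm behind the grasp point.
Start: joints at [-1.302, 0.491, 1.559, -0, 1.092, -0.106], TCP at [228.827, -581.622, 222.661] pointing down, gripper open.
Joint ranges: [-3.1, 3.1], [-0.84, 2.19], [0.05, 2.79], [-1.13, 4.28], [0.06, 2.93], [-2.69, 2.69]. Speed limits (rad/s): [2.22, 2.22, 2.79, 3.14, 3.14, 3.14].

### API

Orientations are given as [roll, pitch, yaw] about the fixed x, y, z axes, in that order (R = Rz(yaw) Ry(pitch) Rx(roll)).
In Python, from cell import env gives the robot as it stands.
- The arm moves only by the tool carry_out, never from a script. Its argument "motion" is a list of rows, each a list of 5 numbers: the shift along the tool's x, y, z in mm, then the turn about the tool's z in degrees, then the closure, from 0 (fully open) to 1 (shut). A call has 1 to 12 rows; each row shifts and turns the commanded pose from where the row before left it, along the tool's axes as they then stand; what a row does not reach is not made up. A row lasts 1/10 s, in which the tool goes at most 50 mm and 8.59 degrees, less where a joint would pass 70% of its speed; a pose out of reach is approached as far as the arm can. A call with a gripper value outside its range is refused whole. The fingers move at their own pace and stop on an object; the grip force is fixed at half the most. Time passes only in rows, so rows that do not move let the fingers close. It gives the time, the measured TCP pose, the force, the opening and the grip force at its end, in the units of the state.
- env.state(): the state, without advancing time (a new reading comes with each control period).
- env.read_camera(name): name is "scene" or "top" or "wrist"; returns a dict with "color" (420x560x3 uint8, red, green, blue), "K" (3x3 intrinsics, pixels), "R" (3x3) and "t" (3): a world point X has camera coordinates R X + t; the wrist camera has in their place "hand_eye" (4x4, takes a point from camera to tool coordinates, whose origin is the TCP and whose axes are the flange's). Camera axes: x right, y down, z forward; pixel columns grow to the right and rows downward; lengths in mm; the calibration is good to about 2 mm. The wrist camera is an equidistant fisheye: a pixel r from the principal point sees the ray r / f radians off the axis. A picture is of the moment at which its call begins: read the wrist's pose just before it. There is no depth.
- env.job_done(): hands the job in; it is judged then, once.
The state is a dict: "t": time; "joints": joint angles; "qvel": joint speeds; "tau": joint torques, N m; "eef_pos": TCP position; "tcp_rot": TCP orientation; "ft_force": force on the tool from outside, world axes, zero at the start; "moment": the same for the moment, N m; "opening": opening from 0.0 (shut) to 1.0 (fully open); "grip_force": force on a finger pad.
Only numpy, scipy, OpenCV 4.12 (cv2) and the standard library are available. Lean on these libraries where they do the work, as an engineer would, in place of code of your own. Each camera call takes 0.05 s, during which the arm holds its last target. There are 200 camera calls.

## Working session

There is one attempt and no reset: what is moved stays moved. The work goes in short steps, Python scripts to look and compute and a tool call to move; the robot and the scene stay as the last step left them, time stands still between calls to the robot, and variables do not carry over. Pictures are saved under pics/ and viewed, at most 14 in all, crops included, and the job is handed in when it is done.

Besides the shell and the picture viewer there is one more tool, called as a command line: name --pt "numbers of a row" for each row, then --argument value for the rest. carry_out: Moves the arm, as the interface text tells. Its arguments: {"type":"object","properties":{"motion":{"type":"array"}},"required":["motion"]}

```bash
ls; mkdir -p pics
python3 - <<'E'
from cell import env
import cv2
print(env.state(), env.tip_extent)
for n in ("scene","top"):
    c=env.read_camera(n); cv2.imwrite(f"pics/{n}0.png",c["color"][:,:,::-1]); print(n,c["K"],c["R"],c["t"])
c=env.read_camera("wrist");print(c["K"],c["hand_eye"])
E
```

```text
pics
{'t': 0.0, 'joints': array([-1.30163025e+00,  4.91546479e-01,  1.55942373e+00, -1.27940899e-05,
        1.09169468e+00, -1.05594237e-01]), 'qvel': array([-0.00021211, -0.00182941,  0.00074939,  0.00193844,  0.00089024,
        0.00095493]), 'tau': array([-3.95798052e-03, -6.12661028e+01, -2.58192533e+01,  6.92248112e-02,
        4.82149667e-02, -1.11786962e-04]), 'eef_pos': array([ 228.74330213, -581.39854133,  222.07872709]), 'tcp_rot': array([-3.14052519e+00, -1.01727596e-04,  3.74766161e-01]), 'ft_force': array([-0.18778477,  0.96517013, -0.62342539]), 'moment': array([-0.0717009 , -0.01835333, -0.00147526]), 'grip_force': 0.0, 'opening': 0.9958887909614268} 8.0
scene [[380.46295637   0.         278.18019799]
 [  0.         380.46295637 210.84699971]
 [  0.           0.           1.        ]] [[-0.80324705  0.59563126  0.00419319]
 [ 0.36671361  0.50005979 -0.78451344]
 [-0.46937757 -0.6286204  -0.62009764]] [ 464.19052597 -155.12439906 1193.6769131 ]
top [[468.04345621   0.         280.93494091]
 [  0.         468.04345621 209.13716573]
 [  0.           0.           1.        ]] [[ 0.06213932 -0.99806396  0.0026546 ]
 [-0.97469559 -0.0612562  -0.21497952]
 [ 0.21472592  0.01077126 -0.97661495]] [ -40.41195303  614.21282435 1041.32886858]
[[325.1922621    0.         279.29046175]
 [  0.         325.1922621  207.04434569]
 [  0.           0.           1.        ]] [[-2.65320585e-04 -9.69020846e-01 -2.46978805e-01  6.86289510e+01]
 [ 9.99999732e-01 -8.86753309e-05 -7.26346820e-04 -1.19264837e+00]
 [ 6.81944282e-04 -2.46978932e-01  9.69020610e-01 -1.62132132e+02]
 [ 0.00000000e+00  0.00000000e+00  0.00000000e+00  1.00000000e+00]]
```

View pics/scene0.png

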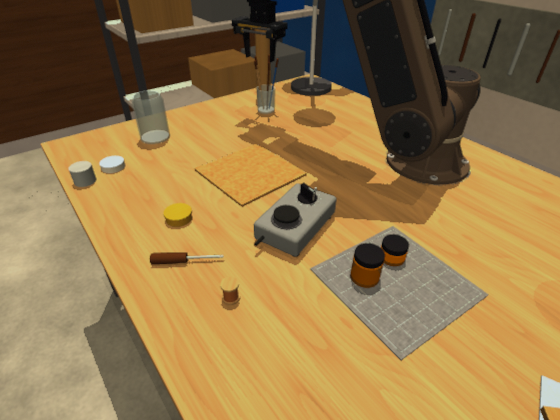

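View pics/top0.png

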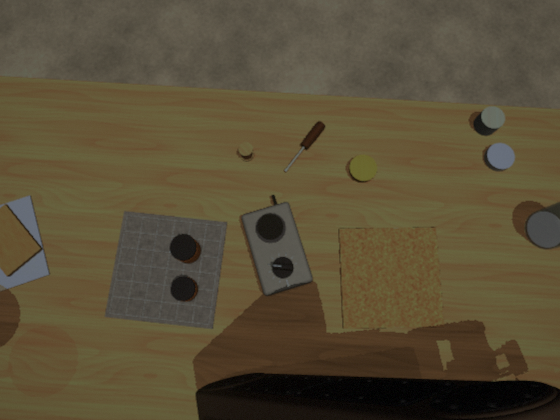

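The scene view shows two jars on the mat: a taller one with its cap at (369,256) and a shorter one at (395,243). The mixer's pad is at (287,216) and its dial at (307,193), and the cork board is clear. In the top view, the caps are at (184,248) and (184,288), the pad at (270,227), the dial at (283,267), and the board spans (340–442, 227–330).

```bash
cat > h.py <<'E'
from cell import env
import cv2, numpy as np
from scipy.spatial.transform import Rotation as Ro
def snap(n):
    s=env.state(); c=env.read_camera(n); c["n"]=n
    if n=="wrist":
        T=np.eye(4); T[:3,:3]=Ro.from_euler("xyz",s["tcp_rot"]).as_matrix(); T[:3,3]=s["eef_pos"]
        c["T"]=T@c["hand_eye"]
    return c
def ray(c,p):
    K=c["K"]; v=np.array([(p[0]-K[0,2])/K[0,0],(p[1]-K[1,2])/K[1,1]])
    if c["n"]=="wrist":
        r=np.hypot(*v); d=np.array([*(v/max(r,1e-9)*np.sin(r)),np.cos(r)])
        return c["T"][:3,3], c["T"][:3,:3]@d
    d=c["R"].T@np.array([*v,1]); return -c["R"].T@c["t"], d/np.linalg.norm(d)
def plane(c,p,z):
    o,d=ray(c,p); return o+d*(z-o[2])/d[2]
def tri(*cp):
    A=np.zeros((3,3));b=np.zeros(3)
    for c,p in cp:
        o,d=ray(c,p);M=np.eye(3)-np.outer(d,d);A+=M;b+=M@o
    x=np.linalg.solve(A,b)
    return x,[round(float(np.linalg.norm((np.eye(3)-np.outer(d,d))@(x-o))),1) for o,d in (ray(*q) for q in cp)]
def blobs(img,mask,lo,hi,roi=None):
    m=mask.astype(np.uint8)
    if roi: k=np.zeros_like(m);k[roi[1]:roi[3],roi[0]:roi[2]]=1;m&=k
    out=[]
    for q in cv2.findContours(m,cv2.RETR_EXTERNAL,cv2.CHAIN_APPROX_NONE)[0]:
        a=cv2.contourArea(q)
        if lo<a<hi and len(q)>5: out.append((a,cv2.fitEllipse(q),q))
    return sorted(out,key=lambda t:-t[0])
E
python3 - <<'E'
from h import *
np.set_printoptions(precision=1,suppress=True)
for n,th in(("scene",45),("top",32)):
    c=snap(n); m=c["color"].max(2)<th
    roi=(240,170,420,290) if n=="scene" else (150,200,300,310)
    for a,e,q in blobs(c["color"],m,60,4000,roi): print(n,a,np.array(e[0]),np.array(e[1]),e[2],cv2.boundingRect(q))
    hsv=cv2.cvtColor(c["color"],cv2.COLOR_RGB2HSV)
    c0=c
c=snap("top")
for nm,p in(("mat",[(125,212),(227,220),(213,327),(107,317)]),("board",[(339,228),(437,227),(442,329),(343,331)])):
    P=np.array([plane(c,x,3 if nm=="mat" else 8) for x in p]); print(nm,P[:,:2].tolist(),P.mean(0),np.linalg.norm(P-np.roll(P,1,0),axis=1))
E
```

```text
scene 536.0 [368.8 255.6] [23.1 29.7] 104.204345703125 (354, 244, 30, 24)
scene 392.5 [394.7 244.9] [19.5 25.7] 105.47805786132812 (382, 235, 26, 21)
scene 389.5 [285.9 215.7] [19.9 25.1] 92.18346405029297 (274, 206, 25, 21)
scene 191.0 [305.9 194.8] [15.4 19.6] 143.90737915039062 (298, 184, 19, 20)
top 479.5 [182.8 246.9] [24.6 24.9] 82.71418762207031 (170, 234, 26, 26)
top 471.0 [269.7 226.4] [24.2 24.9] 89.09089660644531 (257, 214, 26, 26)
top 416.0 [182.6 288.2] [22.8 23.4] 62.58512496948242 (171, 277, 24, 24)
top 244.0 [282.8 267.1] [17.9 19.3] 38.85085678100586 (273, 257, 20, 21)
mat [[597.7892292538937, 387.605264893826], [593.4554527648254, 131.23411474241354], [333.40795664970085, 141.92178650354865], [340.7703249016728, 396.2078807907301]] [466.4 264.2   3. ] [257.2 256.4 260.3 254.4]
board [[589.776239326555, -147.75900234957228], [607.4998390179865, -390.1083271699938], [362.631931179733, -399.60301573434253], [343.5188547606643, -165.9599670063536]] [ 475.9 -275.9    8. ] [246.9 243.  245.1 234.4]
```

Run:
```python
from h import *
np.set_printoptions(precision=1,suppress=True)
s,t=snap("scene"),snap("top")
for n,a,b in(("A",(368.8,254.5),(182.8,246.9)),("B",(394.7,243.2),(182.6,288.2)),("pad",(285.9,214.8),(269.7,226.4)),("dial",(305.9,194.8),(282.8,267.1))):
    x,r=tri((s,a),(t,b)); print(n,x,r)
    px=468/np.linalg.norm(t["R"]@x+t["t"]); print(" diam/px",1/px)
```

```text
A [511.5 219.6  68.2] [0.3, 0.3]
 diam/px 2.3801619096699267
B [418.3 214.7  44.1] [0.5, 0.5]
 diam/px 2.4127868059100925
pad [571.8  21.4  71.6] [0.3, 0.3]
 diam/px 2.3406466429967496
dial [480.2 -15.6  66.9] [1.2, 1.2]
 diam/px 2.322869613613548
```

Jar A's blob height and diameter fit jar2, and jar B's fit jar4. The mixer's yaw is about 22°, and the dial's mark points roughly to world +y. I'll move the wrist camera over the mixer and jars to refine these.

carry_out --pt "34 -34 -6 0 0" --pt "34 -34 -6 0 0" --pt "34 -34 -6 0 0" --pt "34 -34 -6 0 0" --pt "34 -34 -6 0 0" --pt "34 -34 -6 0 0" --pt "34 -34 -6 0 0" --pt "34 -34 -6 0 0" --pt "34 -34 -6 0 0" --pt "34 -34 -6 0 0" --pt "34 -34 -6 0 0" --pt "34 -34 -6 0 0"

```text
t: 1.6
eef_pos: [459.6, -50.6, 295.2]
tcp_rot: [3.141, -0.001, 0.375]
ft_force: [1.2, -0.6, -0.1]
opening: 0.998
grip_force: 0.0
```

carry_out --pt "15 -30 0 -8 0" --pt "0 -20 0 -8 0" --pt "0 0 0 -8 0" --pt "0 0 0 -8 0" --pt "0 0 0 -8 0" --pt "0 0 0 -8 0" --pt "0 0 0 -8 0" --pt "0 0 0 -8 0" --pt "0 0 0 0 0" --pt "0 0 0 0 0" --pt "0 0 0 0 0"

```text
t: 2.7
eef_pos: [452.3, -1.8, 294.7]
tcp_rot: [3.141, 0.0, 1.489]
ft_force: [0.3, 0.6, 0.1]
opening: 1.004
grip_force: 0.0
```

Run:
```python
from h import *
s=env.state();print(s["t"],s["eef_pos"],s["tcp_rot"],s["joints"])
c=snap("wrist");cv2.imwrite("pics/w1.png",c["color"][:,:,::-1])
np.save("w1.npy",{k:v for k,v in c.items()},allow_pickle=True)
```

```text
2.7 [452.26632086  -1.7564623  294.65030794] [3.14146645e+00 7.46420757e-05 1.48855782e+00] [-1.50074896e-01  1.63967190e-01  1.85550081e+00 -7.31609663e-05
  1.12199368e+00 -6.78046566e-02]
```

View pics/w1.png

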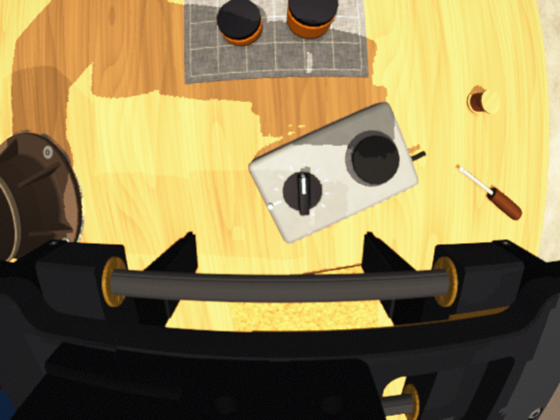

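The wrist view shows the dial bar upright at (304,193), with its white end up near (304,176). The pad disc is at (374,158), the zero pip at (270,205), the short jar's cap at (239,18), and the tall jar partly visible at (312,10).

Run:
```python
from h import *
np.set_printoptions(precision=1,suppress=True)
w=np.load("w1.npy",allow_pickle=True).item();s=snap("scene")
im=w["color"]; g=im.max(2)
P={}
for a,e,q in blobs(im,g<50,150,5000,(180,0,430,230)): print(a,np.array(e[0]),np.array(e[1]),cv2.boundingRect(q))
m=g<50
# dial bar: darkest part & white mark
r=im[165:225,275:335].max(2); print(r[::3,20:40:2])
for n,p,z in(("white end",(303.5,173.5),93),("bar far",(304,213),93),("mid",(303.7,193),93),("pip",(270,206),62),("pad",(374,158),80)): print(n,plane(w,p,z))
t=snap("top")
```

```text
1665.0 [374.8 158.7] [45.2 47. ] (352, 135, 46, 48)
1117.5 [237.5  19.3] [38.7 40.2] (217, 0, 43, 40)
273.5 [312.3  11.1] [24.8 46.9] (289, 0, 48, 26)
[[239 239 239 239 238 236 235 240 238 237]
 [238 237 237 187 178 165 151 160 234 237]
 [222 217 191 115 121 126 130 152 235 237]
 [ 60  42  23  85  93  22  23  36 101 179]
 [ 64  34  25  75 160  81  26  25  60  61]
 [ 63  33  50 138 255 152  42  27  55  60]
 [ 64  37  46 115 254 160  46  28  55  60]
 [ 64  43  45 106 255 178  43  26  56  57]
 [ 65  51  44  95 254 178  46  25  56  59]
 [ 63  50  39  94 255 208  46  23  56  58]
 [ 64  54  35  63  61  53  47  24  56  57]
 [ 66  51  34  66  62  56  49  28  56  59]
 [ 62  55  30  66  61  56  45  27  56  62]
 [ 65  54  28  64  60  56  45  31  56  61]
 [ 63  57  27  64  62  54  45  42  82 164]
 [185 142  65  60  61  53  44 149 233 238]
 [227 228 151  55  57  49  43 152 242 244]
 [227 228 228 206 203 223 226 231 237 237]
 [223 225 226 228 228 228 228 228 235 235]
 [224 226 226 229 228 227 228 233 235 235]]
white end [479.8  12.7  93. ]
bar far [477.3 -33.6  93. ]
mid [478.5  -9.9  93. ]
pip [437.2 -29.6  62. ]
pad [566.6  23.5  80. ]
```

carry_out --pt "-2 9 25 -1 0" --pt "-2 9 25 -1 0" --pt "-2 8.6 25 0 0" --pt "0 0 20 0 0" --pt "0 0 0 0 0" --pt "0 0 0 0 0"

```text
t: 3.45
eef_pos: [478.6, -9.4, 200.0]
tcp_rot: [-3.141, 0.0, 1.526]
ft_force: [-0.3, 0.6, 0.1]
opening: 0.998
grip_force: 0.0
```

Run:
```python
from h import *
np.set_printoptions(precision=1,suppress=True)
s=env.state();print(s["t"],s["eef_pos"],s["tcp_rot"])
c=snap("wrist");cv2.imwrite("pics/w2.png",c["color"][:,:,::-1]);np.save("w2.npy",c,allow_pickle=True)
```

```text
3.45 [478.6  -9.4 200. ] [-3.1  0.   1.5]
```

View pics/w2.png

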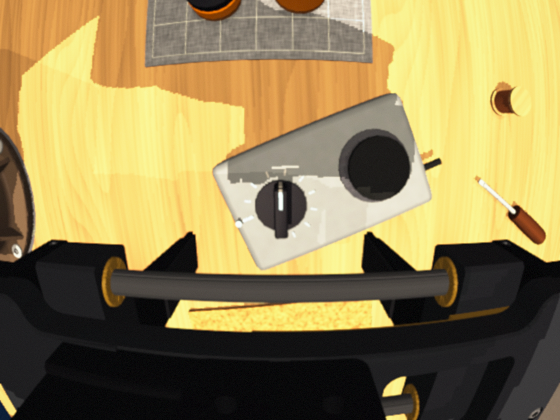

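The dial bar runs from the white end at (282,182) to (281,237), centred between the fingers. The pad is at (377,165), the pip at (239,223).

Run:
```python
from h import *
np.set_printoptions(precision=1,suppress=True)
a,b=[np.load(f"w{i}.npy",allow_pickle=True).item() for i in(1,2)]
g=b["color"].max(2)
for A,e,q in blobs(None,g<50,150,9000,(180,0,430,235)): print(A,np.array(e[0]),np.array(e[1]),cv2.boundingRect(q))
s,t=snap("scene"),snap("top")
print(tri((a,(374.8,158.7)),(b,(377,165))), tri((a,(303.7,193.5)),(b,(281.5,209.5))),tri((a,(270,206)),(b,(239,223))))
print(g[175:245:3,268:296:2])
for p in((282,181),(281.5,237)):print(plane(b,p,93))
# tall jar / short jar caps: w1 + top + scene
print(tri((a,(237.5,19)),(t,(182.6,288.2)),(s,(394.7,243.2))))
```

```text
2993.5 [377.9 166.6] [61.  62.4] (347, 135, 62, 64)
288.0 [208.3   4.1] [10.3 44.5] (188, 0, 43, 11)
269.5 [287.3 203. ] [ 8.5 62.6] (282, 181, 10, 54)
(array([597.4,  10.6, -21.2]), [0.3, 0.3]) (array([479.2, -13.1,  80.9]), [0.1, 0.1]) (array([437.2, -30. ,  60.9]), [0.1, 0.1])
[[180 129 129 128 140 132 131 135 166 138 133 134 136 142]
 [161 216 222 223 230 150 127 127 127 131 129 128 176 230]
 [206 185  84  63  47  42  58  38  35  44  52  83 165 226]
 [ 65  69  71  42  11  60 110  58  11  17  26  27  55  61]
 [ 72  71  71  29  11  73 135  74  14  14  24  26  62  65]
 [ 72  72  64  27  25 126 211 120  27  23  24  28  60  67]
 [ 71  72  65  41  67 199 255 186  60  41  24  25  61  65]
 [ 73  71  67  40  67 197 255 228  59  40  25  27  62  64]
 [ 71  72  70  44  67 160 254 229  58  39  22  25  60  65]
 [ 72  70  69  43  64 162 255 227  56  39  24  25  59  64]
 [ 73  69  71  42  65 159 255 228  57  39  22  23  58  63]
 [ 70  68  69  43  66 156 255 224  54  39  24  25  56  61]
 [ 68  69  68  41  65  69  80  77  56  37  22  23  60  63]
 [ 69  69  66  39  65  66  65  60  55  39  22  24  60  62]
 [ 70  70  67  37  64  66  66  61  54  39  19  23  58  61]
 [ 69  67  67  44  62  68  63  59  56  39  18  26  57  60]
 [ 70  68  67  43  61  65  63  57  52  39  25  28  56  57]
 [ 86  68  65  40  62  67  59  55  50  38  49  58  62 112]
 [228 203 143  72  58  66  59  55  50  40 107 184 225 230]
 [229 229 229 166  52  64  59  56  49  47 183 232 238 220]
 [227 229 229 168  51  61  57  53  46  42 171 231 233 248]
 [227 227 228 221 145 129 150 150 152 183 226 229 228 228]
 [226 226 226 227 228 229 229 230 230 229 229 227 228 228]
 [227 226 227 227 227 229 229 229 229 228 227 226 228 228]]
[480.8  14.7  93. ]
[478.3 -34.9  93. ]
(array([417.1, 214.5,  43.6]), [1.6, 1.1, 1.1])
```

carry_out --pt "0 0.8 40 0 0.5" --pt "0 0 40 0 0.5" --pt "0 0 0 0 0.5" --pt "0 0 24 0 0.5" --pt "0 0 20 0 0.5" --pt "0 0 0 0 1" --pt "0 0 0 0 1" --pt "0 0 0 0 1" --pt "0 0 0 0 1" --pt "0 0 0 0 1"

```text
t: 4.6
eef_pos: [479.6, -9.5, 76.4]
tcp_rot: [3.14, 0.0, 1.527]
ft_force: [0.4, -0.2, 0.6]
opening: 0.22
grip_force: 0.0
```

carry_out --pt "0 0 0 -8 1" --pt "0 0 0 -8 1" --pt "0 0 0 -8 1" --pt "0 0 0 -8 1" --pt "0 0 0 -8 1" --pt "0 0 0 -8 1" --pt "0 0 0 -8 1" --pt "0 0 0 -8 1" --pt "0 0 0 -8 1" --pt "0 0 0 -8 1" --pt "0 0 0 -8 1" --pt "0 0 0 -8 1"

```text
t: 5.8
eef_pos: [474.8, -13.9, 76.1]
tcp_rot: [-3.137, -0.01, -3.073]
ft_force: [-29.2, -62.4, 20.9]
opening: 0.132
grip_force: 30.2
```

Run:
```python
from h import *
s=env.state();print({k:s[k] for k in("t","eef_pos","tcp_rot","joints","ft_force","moment","opening","grip_force")})
```

```text
{'t': 5.8, 'eef_pos': array([474.7633694 , -13.91344169,  76.09575447]), 'tcp_rot': array([-3.13719162, -0.01005065, -3.07296969]), 'joints': array([-0.16478816,  0.51015619,  2.05905086, -0.01203341,  0.58117903,
       -1.79414277]), 'ft_force': array([-29.16773419, -62.36212687,  20.90971669]), 'moment': array([-11.35151425,   5.11240006,  -0.22762969]), 'opening': 0.13225823836031575, 'grip_force': 30.214015245437622}
```

The horizontal force shows the grip was about 4.7 mm off the dial's axis, along the bar. The true axis is therefore near (479.5, -14.2). I'll relieve the load and regrip centred on it.

carry_out --pt "2.5 -2.2 0 0 1" --pt "2.6 -2.2 0 0 1" --pt "0 0 0 0 1" --pt "0 0 0 0 0.7" --pt "0 0 0 0 0.7" --pt "0 0 0 0 0.7" --pt "-4.7 0.3 0 0 0.7" --pt "0 0 0 0 0.7" --pt "0 0 0 0 0.7"

```text
t: 6.7
eef_pos: [479.3, -13.4, 75.6]
tcp_rot: [-3.142, 0.0, -3.081]
ft_force: [0.8, 0.3, 0.7]
opening: 0.298
grip_force: 0.0
```

carry_out --pt "0 0 0 0 1" --pt "0 0 0 0 1" --pt "0 0 0 0 1" --pt "0 0 0 0 1" --pt "0 0 0 0 1" --pt "0 0 0 0 1"

```text
t: 7.3
eef_pos: [479.2, -14.7, 75.7]
tcp_rot: [-3.14, 0.0, -3.08]
ft_force: [-1.8, -11.7, -0.3]
opening: 0.125
grip_force: 30.0
```

carry_out --pt "0 0 0 -4 1" --pt "0 0 0 -4 1" --pt "0 0 0 -4 1" --pt "0 0 0 -2 1" --pt "0 0 0 -1 1" --pt "0 0 0 0 1" --pt "0 0 0 0 1"

```text
t: 8.0
eef_pos: [479.2, -14.7, 75.7]
tcp_rot: [-3.14, -0.0, -2.819]
ft_force: [-1.7, -12.0, -0.6]
opening: 0.123
grip_force: 30.0
```

Run:
```python
from h import *
s=env.state();print({k:s[k] for k in("t","eef_pos","tcp_rot","joints","ft_force","moment","opening","grip_force")})
```

```text
{'t': 8.0, 'eef_pos': array([479.18688455, -14.71614871,  75.66221372]), 'tcp_rot': array([-3.14012696e+00, -2.44822085e-04, -2.81866397e+00]), 'joints': array([-0.16781506,  0.51264744,  2.05496603, -0.00259518,  0.5735059 ,
       -2.05936062]), 'ft_force': array([ -1.68946579, -11.95569273,  -0.57361419]), 'moment': array([-2.15433384,  0.07610863,  0.056107  ]), 'opening': 0.12305012246148334, 'grip_force': 29.976325035095215}
```

carry_out --pt "0 0 0 -1 1" --pt "0 0 0 -1 1" --pt "0 0 0 -1 1" --pt "0 0 0 0 1"

```text
t: 8.4
eef_pos: [479.2, -14.7, 75.7]
tcp_rot: [-3.14, -0.0, -2.767]
ft_force: [-1.4, -12.6, 0.9]
opening: 0.125
grip_force: 30.0
```

```bash
python3 -c "
from h import *
s=env.state();print(s['tcp_rot'],s['moment'],s['joints'][5])"
```

```text
[-3.14034955e+00 -2.65503728e-04 -2.76669807e+00] [-2.24608834  0.18254519 -0.32221351] -2.111772672183446
```

carry_out --pt "0 0 0 -1 1" --pt "0 0 0 -1 1" --pt "0 0 0 -1 1" --pt "0 0 0 0 1"

```text
t: 8.8
eef_pos: [479.1, -14.7, 75.6]
tcp_rot: [-3.141, -0.0, -2.715]
ft_force: [-2.7, -13.8, 0.5]
opening: 0.128
grip_force: 31.0
```

```bash
python3 -c "
from h import *
s=env.state();print(s['tcp_rot'],s['moment'],s['joints'][5])"
```

```text
[-3.14067779e+00 -4.50587253e-04 -2.71538331e+00] [-2.3069618   0.2513151  -0.74440265] -2.1635697063307022
```

The stop is reached at about 200–201°, shown by the moment building up. I'll release and look.

carry_out --pt "0 0 0 0 0.6" --pt "0 0 0 0 0.6" --pt "0 0 0 0 0.6" --pt "0 0 -40 0 0.6" --pt "0 0 -50 0 0.3" --pt "0 0 -50 0 0" --pt "0 0 -30 0 0" --pt "0 0 0 0 0" --pt "0 0 0 0 0"

```text
t: 9.7
eef_pos: [479.0, -13.3, 245.7]
tcp_rot: [-3.141, 0.001, -2.714]
ft_force: [0.3, 0.1, 0.1]
opening: 0.763
grip_force: 0.0
```

Run:
```python
from h import *
s=env.state();print(s["t"],s["eef_pos"],s["tcp_rot"])
c=snap("wrist");np.save("w3.npy",c,allow_pickle=True);cv2.imwrite("pics/w3.png",c["color"][:,:,::-1])
```

```text
9.7 [478.95418357 -13.33340321 245.74290982] [-3.14100284e+00  8.72685968e-04 -2.71410974e+00]
```

View pics/w3.png

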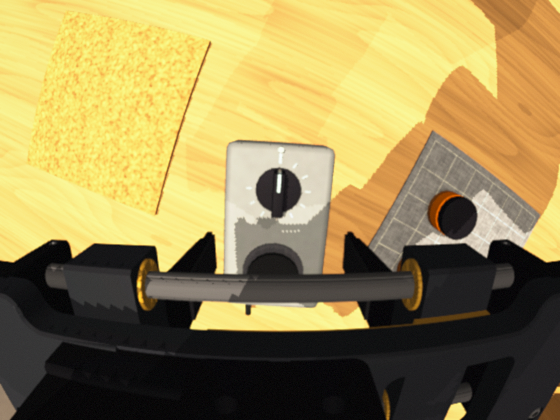

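The bar's line, (281,172) to (277,214) with the white end up, runs from the pip at (281,149) toward the pad, so the dial is at zero. The board corners are at (62,12), (210,42), (157,213) and (28,162), and it's clear. Next I'll look at the jars from above.

carry_out --pt "0 0 0 8.2 0" --pt "0 0 0 8.2 0" --pt "0 0 0 8.1 0" --pt "-10 46 -10 0 0" --pt "-10 46 -10 0 0" --pt "-10 46 -10 0 0" --pt "-10 46 -5 0 0" --pt "0 46 0 0 0" --pt "0 0 0 0 0" --pt "0 0 0 0 0"

```text
t: 10.75
eef_pos: [518.6, 217.1, 278.6]
tcp_rot: [-3.14, -0.003, -3.14]
ft_force: [-0.7, -1.1, 0.3]
opening: 0.999
grip_force: 0.0
```

Run:
```python
from h import *
np.set_printoptions(precision=1,suppress=True)
s=env.state();print(s["t"],s["eef_pos"],s["tcp_rot"],s["joints"])
c=snap("wrist");np.save("w4.npy",c,allow_pickle=True);cv2.imwrite("pics/w4.png",c["color"][:,:,::-1])
for A,e,q in blobs(None,c["color"].max(2)<50,150,9000,(150,0,430,240)): print(A,np.array(e[0]),np.array(e[1]),cv2.boundingRect(q))
b=np.load("w3.npy",allow_pickle=True).item()
P=np.array([plane(b,p,8) for p in((62,12),(210,42),(157,213),(28,162))]);print(P,P.mean(0),np.linalg.norm(P-np.roll(P,1,0),axis=1))
P=np.array([plane(b,p,93) for p in((281,170),(277,217))]);d=P[0]-P[1];print(np.degrees(np.arctan2(d[1],d[0])),np.linalg.norm(d),P.mean(0))
P=np.array([plane(b,p,61) for p in((281,149),(279,190))]);d=P[0]-P[1];print(np.degrees(np.arctan2(d[1],d[0])))
```

```text
10.75 [518.6 217.1 278.6] [-3.1 -0.  -3.1] [ 0.3  0.3  1.6 -0.   1.2 -1.3]
664.5 [287.  187.1] [29.4 45.1] (260, 167, 47, 39)
284.5 [292.8  96.9] [11.7 37.5] (284, 80, 17, 37)
[[ 371.9 -409.3    8. ]
 [ 351.8 -163.9    8. ]
 [ 583.3 -144.3    8. ]
 [ 603.5 -381.9    8. ]] [ 477.6 -274.8    8. ] [233.2 246.3 232.3 238.5]
-160.29215306897086 47.79024109140803 [476.1 -13.5  93. ]
-158.26227148317884
```

View pics/w4.png

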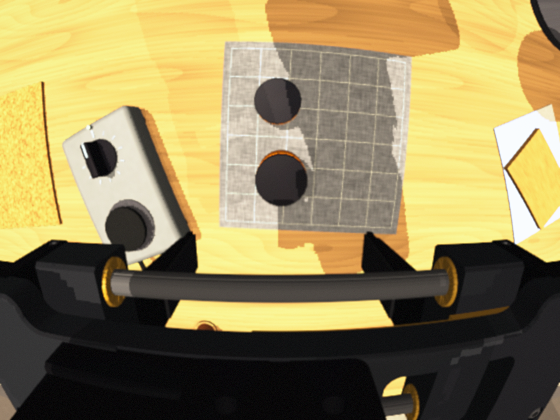

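The caps are at (281,180), about 52 px wide, and (277,101), about 46 px wide. The cut shadow edge broke the mask, so I'll refit with a higher threshold and triangulate against the fixed cameras.

Run:
```python
from h import *
np.set_printoptions(precision=1,suppress=True)
c=np.load("w4.npy",allow_pickle=True).item();s,t=snap("scene"),snap("top")
im=c["color"].astype(int);g=im.max(2)
k=cv2.morphologyEx((g<82).astype(np.uint8),cv2.MORPH_OPEN,np.ones((5,5)))
E=[]
for A,e,q in blobs(None,k,500,9000,(230,60,330,225)):
    print(A,np.array(e[0]),np.array(e[1]),cv2.boundingRect(q)); E.append(e[0])
print(g[170:190:5,250:312:3])
for e,ps,pt in zip(E,((368.8,254),(394.7,243)),((182.8,246.9),(182.6,288.2))):
    print(tri((c,e),(t,pt),(s,ps)),tri((c,e),(s,ps)))
    for z in(75,61,49): print(z,plane(c,e,z),plane(t,pt,z))
print("pad",[plane(c,(127,228),z) for z in(80,)])
```

```text
2009.5 [281.2 179.9] [50.1 51.2] (256, 155, 52, 51)
1462.5 [278.3 101.1] [40.9 46.2] (255, 79, 46, 44)
[[205 213 206  56  58  58  58  57  57  56  54  55  55  53  52  50  34  31
   49 127 127]
 [197 198  61  56  55  54  54  55  54  57  54  53  53  51  51  44  26  23
   25  90 110]
 [210 193  57  54  52  52  53  55  53  50  54  52  50  49  49  41  26  26
   27  76 119]
 [210 216  82  54  53  53  51  51  50  51  52  51  51  49  48  43  26  28
   29  81 117]]
(array([510.9, 219.6,  68.9]), [1.0, 0.4, 0.8]) (array([510.6, 219.5,  68.6]), [0.9, 0.9])
75 [509.  220.2  75. ] [510.5 218.4  75. ]
61 [511.3 220.3  61. ] [512.2 221.4  61. ]
49 [513.3 220.4  49. ] [513.7 224.   49. ]
(array([418. , 215.3,  44.6]), [1.5, 0.2, 1.3]) (array([418.2, 215.5,  44.9]), [1.4, 1.4])
75 [419.9 216.8  75. ] [416.8 208.8  75. ]
61 [418.7 216.7  61. ] [417.3 211.7  61. ]
49 [417.8 216.7  49. ] [417.8 214.2  49. ]
pad [array([567.3,  26.2,  80. ])]
```

carry_out --pt "4 1.4 50 0 0" --pt "4.5 1.3 50 0 0" --pt "0 0 50 0 0" --pt "0 0 40 0 0" --pt "0 0 40 0 0" --pt "0 0 20.5 0 0" --pt "0 0 0 0 0" --pt "0 0 0 0 1" --pt "0 0 0 0 1" --pt "0 0 0 0 1" --pt "0 0 0 0 1" --pt "0 0 0 0 1"

```text
t: 12.1
eef_pos: [511.0, 219.2, 31.2]
tcp_rot: [3.141, 0.001, 3.141]
ft_force: [-0.2, -0.2, 7.1]
opening: 0.65
grip_force: 30.0
```

carry_out --pt "0 0 0 0 1" --pt "0 0 -20 0 1" --pt "0 0 -40 0 1" --pt "0 0 -40 0 1" --pt "0 0 -40 0 1" --pt "0 0 0 0 1" --pt "0 0 0 0 1"

```text
t: 12.8
eef_pos: [510.5, 219.1, 170.7]
tcp_rot: [3.141, 0.001, 3.141]
ft_force: [-0.0, 0.3, -4.0]
opening: 0.65
grip_force: 30.0
```

Run:
```python
from h import *
np.set_printoptions(precision=1,suppress=True)
s=env.state();print(s["t"],s["eef_pos"],s["tcp_rot"],s["ft_force"],s["opening"])
t=snap("top");c=snap("scene")
h=np.hstack([t["color"][180:340,100:330],c["color"][130:290,230:460]])
cv2.imwrite("pics/a5.png",cv2.resize(h,None,fx=1.7,fy=1.7)[:,:,::-1])
```

```text
12.8 [510.5 219.1 170.7] [3.1 0.  3.1] [-0.   0.3 -4. ] 0.6499552988603904
```

View pics/a5.png

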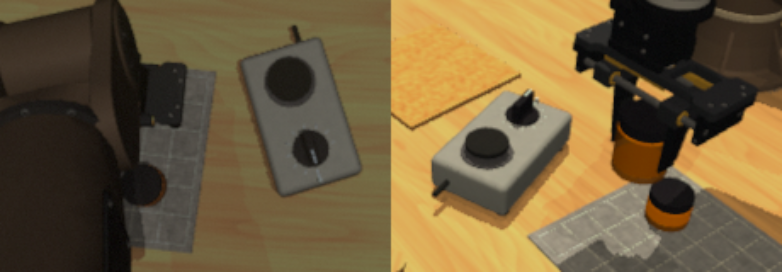

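Jar2 is held: the opening of 0.65 is 61.8 mm, matching its 62 mm diameter. The second jar and the mixer are undisturbed. Next I'll refine the pad centre from all views.

Run:
```python
from h import *
np.set_printoptions(precision=1,suppress=True)
W=[np.load(f"w{i}.npy",allow_pickle=True).item() for i in(1,2,4)]
t=snap("top");s=snap("scene")
g=cv2.morphologyEx((W[2]["color"].max(2)<60).astype(np.uint8),cv2.MORPH_OPEN,np.ones((5,5)))
e4=[e[0] for A,e,q in blobs(None,g,500,3000,(95,195,160,258))];print(e4)
obs=[(W[0],(374.8,158.7)),(W[1],(377.9,166.6)),(t,(269.7,226.4)),(s,(285.9,214.8))]+([(W[2],e4[0])] if e4 else [])
print(tri(*obs)); 
for o in obs: print(o[0]["n"],plane(*o,80),plane(*o,75))
# housing top corners (w2 view): at z=60
P=np.array([plane(W[1],p,60) for p in((215,170),(395,95),(430,198),(263,268))]);print(P,P.mean(0),np.linalg.norm(P-np.roll(P,1,0),axis=1))
th=np.radians(20.8);print(P.mean(0)[:2]+48*np.array([np.cos(th),np.sin(th)]))
```

```text
[(122.5610580444336, 232.42813110351562)]
(array([571.5,  20.7,  73.9]), [2.3, 2.0, 0.9, 2.2, 5.6])
wrist [567.6  22.6  80. ] [569.  22.  75.]
wrist [567.6  22.5  80. ] [569.2  21.8  75. ]
top [570.1  21.3  80. ] [571.   21.5  75. ]
scene [578.4  29.3  80. ] [574.6  24.4  75. ]
wrist [573.3  18.7  80. ] [575.1  15.9  75. ]
[[417.9  22.8  60. ]
 [592.4  89.1  60. ]
 [632.  -13.5  60. ]
 [457.7 -79.5  60. ]] [525.    4.7  60. ] [109.7 186.7 110.  186.4]
[569.9  21.8]
```

carry_out --pt "-10 -33 0 0 1" --pt "-10 -33 0 0 1" --pt "-10 -33 0 0 1" --pt "-10 -33 0 0 1" --pt "-10 -33 0 0 1" --pt "-9.8 -32.9 0 0 1" --pt "0 0 20 0 1" --pt "0 0 20 0 1" --pt "0 0 15 0 1" --pt "0 0 0 0 1" --pt "0 0 0 0 1"

```text
t: 14.1
eef_pos: [570.3, 21.2, 115.0]
tcp_rot: [3.142, -0.001, 3.141]
ft_force: [-0.4, -0.7, -2.7]
opening: 0.649
grip_force: 30.0
```

Run:
```python
from h import *
np.set_printoptions(precision=1,suppress=True)
s=env.state();print(s["t"],s["eef_pos"],s["tcp_rot"],s["ft_force"],s["opening"])
t=snap("top");c=snap("scene")
h=np.hstack([t["color"][180:340,160:390],c["color"][130:290,180:410]])
cv2.imwrite("pics/a6.png",cv2.resize(h,None,fx=1.7,fy=1.7)[:,:,::-1])
```

```text
14.1 [570.3  21.2 115. ] [ 3.1 -0.   3.1] [-0.4 -0.7 -2.7] 0.6493490794000658
```

View pics/a6.png

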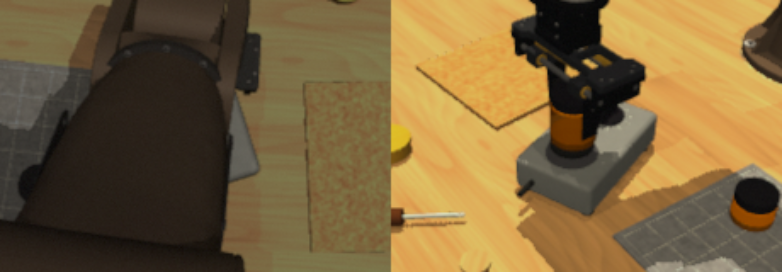

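The scene view shows the jar upright directly over the pad, with the dial clear. I'll press in steps.

carry_out --pt "0 0 5 0 1" --pt "0 0 3 0 1" --pt "0 0 3 0 1" --pt "0 0 2 0 1" --pt "0 0 2 0 1" --pt "0 0 0 0 1" --pt "0 0 0 0 1"

```text
t: 14.9
eef_pos: [570.6, 21.2, 100.8]
tcp_rot: [-3.142, 0.0, 3.141]
ft_force: [-0.9, 0.5, 5.1]
opening: 0.649
grip_force: 30.0
```

carry_out --pt "0 0 1 0 1" --pt "0 0 1 0 1" --pt "0 0 0 0 1"

```text
t: 15.2
eef_pos: [570.6, 21.2, 98.8]
tcp_rot: [-3.142, 0.001, 3.141]
ft_force: [-0.9, 1.0, 5.9]
opening: 0.647
grip_force: 30.0
```

carry_out --pt "0 0 1 0 1" --pt "0 0 0 0 1"

```text
t: 15.4
eef_pos: [570.6, 21.3, 98.2]
tcp_rot: [-3.142, 0.001, 3.141]
ft_force: [-1.4, 0.7, 9.1]
opening: 0.648
grip_force: 30.0
```

carry_out --pt "0 0 1 0 1" --pt "0 0 0 0 1"

```text
t: 15.6
eef_pos: [570.7, 21.3, 98.1]
tcp_rot: [-3.141, 0.001, 3.141]
ft_force: [-5.2, 0.9, 21.1]
opening: 0.645
grip_force: 30.0
```

It's on the stop: z stays at 98.1 while the force climbs to 21 N. I'll hold for 2.7 s.

carry_out --pt "0 0 0 0 1" --pt "0 0 0 0 1" --pt "0 0 0 0 1" --pt "0 0 0 0 1" --pt "0 0 0 0 1" --pt "0 0 0 0 1" --pt "0 0 0 0 1" --pt "0 0 0 0 1" --pt "0 0 0 0 1" --pt "0 0 0 0 1" --pt "0 0 0 0 1" --pt "0 0 0 0 1"

```text
t: 16.8
eef_pos: [570.7, 21.3, 98.1]
tcp_rot: [-3.141, 0.002, 3.141]
ft_force: [-5.2, 0.7, 19.2]
opening: 0.646
grip_force: 30.0
```

carry_out --pt "0 0 0 0 1" --pt "0 0 0 0 1" --pt "0 0 0 0 1" --pt "0 0 0 0 1" --pt "0 0 0 0 1" --pt "0 0 0 0 1" --pt "0 0 0 0 1" --pt "0 0 0 0 1" --pt "0 0 0 0 1" --pt "0 0 0 0 1" --pt "0 0 0 0 1" --pt "0 0 0 0 1"

```text
t: 18.0
eef_pos: [570.7, 21.2, 98.1]
tcp_rot: [-3.141, 0.002, 3.141]
ft_force: [-5.5, 2.3, 19.4]
opening: 0.647
grip_force: 30.0
```

carry_out --pt "0 0 0 0 1" --pt "0 0 0 0 1" --pt "0 0 0 0 1" --pt "0 0 -3 0 1" --pt "0 0 -5 0 1" --pt "0 0 -20 0 1" --pt "0 0 -40 0 1" --pt "0 0 0 0 1"

```text
t: 18.8
eef_pos: [572.1, 21.0, 168.2]
tcp_rot: [-3.141, 0.006, 3.141]
ft_force: [0.6, -0.4, -3.2]
opening: 0.646
grip_force: 30.0
```

carry_out --pt "5 -37 0 0 1" --pt "5 -37 0 0 1" --pt "5 -37 0 0 1" --pt "5 -37 0 0 1" --pt "5 -37 0 0 1" --pt "5 -37 0 0 1" --pt "5 -37 0 0 1" --pt "6 -37 0 0 1" --pt "0 0 40 0 1" --pt "0 0 40 0 1" --pt "0 0 40 0 1" --pt "0 0 0 0 1"

```text
t: 20.0
eef_pos: [526.8, -273.5, 39.4]
tcp_rot: [3.137, -0.008, 3.141]
ft_force: [-1.2, 0.6, -2.2]
opening: 0.65
grip_force: 30.0
```

Run:
```python
from h import *
np.set_printoptions(precision=3,suppress=True)
s=env.state();print(s["t"],s["eef_pos"],s["tcp_rot"],s["ft_force"],s["joints"])
t=snap("top");c=snap("scene")
h=np.hstack([t["color"][200:360,290:520],c["color"][110:270,160:390]])
cv2.imwrite("pics/a7.png",cv2.resize(h,None,fx=1.7,fy=1.7)[:,:,::-1])
```

```text
20.0 [ 526.774 -273.469   39.385] [ 3.137 -0.008  3.141] [-1.201  0.631 -2.247] [-0.59   0.683  1.787 -0.     0.68  -2.16 ]
```

View pics/a7.png

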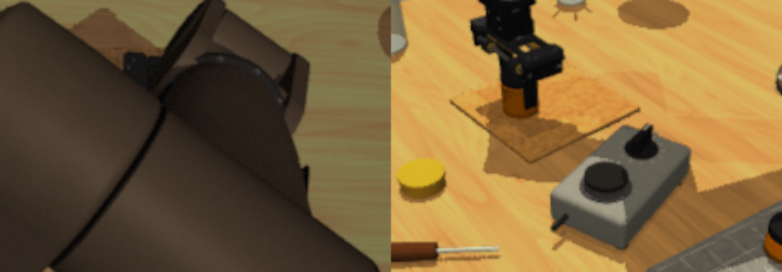

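The jar is upright just above the board, well in from the edges, and the dial is untouched. I'll lower it to contact.

carry_out --pt "0 0 0 0 1" --pt "0 0 0 0 1" --pt "0 0 1 0 1" --pt "0 0 0 0 1"

```text
t: 20.5
eef_pos: [529.6, -274.9, 44.3]
tcp_rot: [-3.141, 0.001, 3.141]
ft_force: [0.3, 0.2, -3.0]
opening: 0.652
grip_force: 30.0
```

carry_out --pt "0 0 1 0 1" --pt "0 0 1 0 1" --pt "0 0 0 0 1"

```text
t: 20.8
eef_pos: [529.3, -274.8, 41.4]
tcp_rot: [3.142, -0.0, 3.141]
ft_force: [-1.0, 0.6, -3.1]
opening: 0.646
grip_force: 30.0
```

carry_out --pt "0 0 2 0 1" --pt "0 0 2 0 1" --pt "0 0 0 0 1" --pt "0 0 0 0 1"

```text
t: 21.2
eef_pos: [529.3, -274.8, 37.4]
tcp_rot: [3.142, -0.0, 3.141]
ft_force: [0.5, -1.2, -3.6]
opening: 0.647
grip_force: 30.0
```

carry_out --pt "0 0 0.8 0 1" --pt "0 0 0 0 1" --pt "0 0 0 0 1"

```text
t: 21.5
eef_pos: [529.3, -274.8, 36.8]
tcp_rot: [-3.141, 0.0, 3.141]
ft_force: [0.0, -0.5, -2.7]
opening: 0.646
grip_force: 30.0
```

carry_out --pt "0 0 0.6 0 1" --pt "0 0 0 0 1" --pt "0 0 0.3 0 1" --pt "0 0 0 0 1"

```text
t: 21.9
eef_pos: [529.5, -274.9, 36.2]
tcp_rot: [-3.141, 0.0, 3.141]
ft_force: [-0.2, 0.8, 2.9]
opening: 0.649
grip_force: 30.0
```

carry_out --pt "0 0 0 0 0" --pt "0 0 0 0 0" --pt "0 0 0 0 0" --pt "0 0 0 0 0" --pt "0 0 -20 0 0" --pt "0 0 -40 0 0" --pt "0 0 -40 0 0" --pt "0 0 -40 0 0" --pt "0 0 -40 0 0" --pt "0 0 -40 0 0" --pt "0 0 0 0 0"

```text
t: 23.0
eef_pos: [530.7, -275.6, 261.2]
tcp_rot: [-3.137, 0.007, 3.141]
ft_force: [0.0, 0.4, 0.0]
opening: 1.001
grip_force: 0.0
```

carry_out --pt "7 44 0 0 0" --pt "7 44 0 0 0" --pt "7 44 0 0 0" --pt "7 44 0 0 0" --pt "7 44 0 0 0" --pt "7 44 0 0 0" --pt "7 44 0 0 0" --pt "7 44 0 0 0" --pt "7 44 0 0 0" --pt "7 44 0 0 0" --pt "7 44 0 0 0" --pt "0 0 0 0 0"

```text
t: 24.2
eef_pos: [451.2, 213.1, 255.1]
tcp_rot: [3.141, -0.001, -3.138]
ft_force: [0.2, -0.7, 0.5]
opening: 1.002
grip_force: 0.0
```

carry_out --pt "0 0 0 0 0" --pt "0 0 0 0 0"

```text
t: 24.4
eef_pos: [452.6, 208.4, 255.4]
tcp_rot: [-3.141, -0.001, 3.141]
ft_force: [0.5, 0.4, -0.4]
opening: 1.002
grip_force: 0.0
```

Run:
```python
from h import *
np.set_printoptions(precision=3,suppress=True)
c=snap("wrist");s=snap("scene");t=snap("top");print(env.state()["eef_pos"],env.state()["t"])
np.save("w8.npy",c,allow_pickle=True)
k=cv2.morphologyEx((c["color"].max(2)<82).astype(np.uint8),cv2.MORPH_OPEN,np.ones((5,5)))
for A,e,q in blobs(None,k,500,9000,(100,20,480,235)): print(A,np.array(e[0]),np.array(e[1]),cv2.boundingRect(q),plane(c,e[0],49))
for A,e,q in blobs(None,s["color"].max(2)<45,150,2000,(160,120,460,330)): print("s",A,np.array(e[0]),plane(s,e[0],47),cv2.boundingRect(q))
cv2.imwrite("pics/a8.png",np.hstack([cv2.resize(c["color"],(400,300)),cv2.resize(s["color"],(400,300))])[:,:,::-1])
```

```text
[452.845 208.175 255.701] 24.55
1741.5 [284.739 156.029] [46.518 47.739] (261, 133, 48, 47) [416.51 215.7   49.  ]
925.0 [149.698 195.553] [ 12.238 119.954] (129, 157, 45, 78) [461.439  50.822  49.   ]
535.0 [107.682 213.037] [19.205 41.288] (100, 194, 19, 40) [483.893 -13.331  49.   ]
s 1598.5 [430.677 145.153] [-17.869 -10.161  47.   ] (399, 120, 61, 63)
s 392.5 [394.729 244.922] [425.834 219.703  47.   ] (382, 235, 26, 21)
s 385.5 [285.772 215.657] [555.344  -0.448  47.   ] (274, 206, 25, 21)
s 337.5 [385.02  136.257] [  51.011 -133.547   47.   ] (372, 120, 32, 39)
s 207.5 [234.211 156.788] [ 510.488 -308.287   47.   ] (224, 150, 21, 14)
s 198.5 [307.334 195.334] [461.085 -33.195  47.   ] (298, 185, 19, 19)
```

View pics/a8.png

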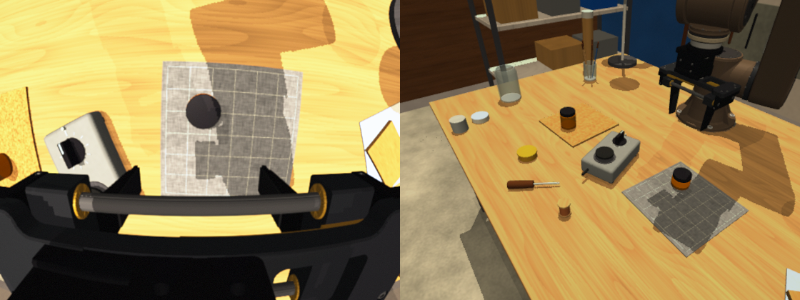

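Jar4 hasn't moved, at (417,215.5). Jar2 stands on the board and the dial is as it was. Now I'll grasp jar4.

carry_out --pt "18 3.7 40 0 0" --pt "17.8 3.6 40 0 0" --pt "0 0 40 0 0" --pt "0 0 40 0 0" --pt "0 0 40 0 0" --pt "0 0 20 0 0" --pt "0 0 15 0 0" --pt "0 0 0 0 0" --pt "0 0 0 0 0"

```text
t: 25.45
eef_pos: [417.1, 216.1, 21.1]
tcp_rot: [-3.141, -0.0, 3.14]
ft_force: [-0.9, 0.4, 0.9]
opening: 1.001
grip_force: 0.0
```

carry_out --pt "0 0 3 0 0" --pt "0 0 0 0 1" --pt "0 0 0 0 1" --pt "0 0 0 0 1" --pt "0 0 0 0 1" --pt "0 0 0 0 1" --pt "0 0 0 0 1"

```text
t: 26.15
eef_pos: [416.7, 216.6, 17.9]
tcp_rot: [-3.141, 0.0, 3.141]
ft_force: [-1.0, -0.4, 2.7]
opening: 0.608
grip_force: 30.0
```

carry_out --pt "0 0 -20 0 1" --pt "0 0 -40 0 1" --pt "0 0 -40 0 1" --pt "0 0 -40 0 1" --pt "0 0 0 0 1" --pt "0 0 0 0 1"

```text
t: 26.75
eef_pos: [416.7, 216.6, 158.0]
tcp_rot: [3.141, 0.001, 3.141]
ft_force: [-0.6, -0.0, -2.1]
opening: 0.607
grip_force: 30.0
```

carry_out --pt "-25.6 -32.6 0 0 1" --pt "-25.6 -32.6 0 0 1" --pt "-25.6 -32.6 0 0 1" --pt "-25.6 -32.6 0 0 1" --pt "-25.6 -32.5 0 0 1" --pt "-25.6 -32.5 0 0 1" --pt "0 0 20 0 1" --pt "0 0 20 0 1" --pt "0 0 18 0 1" --pt "0 0 0 0 1" --pt "0 0 0 0 1"

```text
t: 27.85
eef_pos: [569.7, 21.2, 98.7]
tcp_rot: [3.141, -0.003, 3.141]
ft_force: [0.2, -0.2, -1.6]
opening: 0.607
grip_force: 30.0
```

carry_out --pt "0 0 5 0 1" --pt "0 0 3 0 1" --pt "0 0 3 0 1" --pt "0 0 2 0 1" --pt "0 0 1 0 1" --pt "0 0 0 0 1" --pt "0 0 0 0 1"

```text
t: 28.55
eef_pos: [570.6, 21.2, 86.5]
tcp_rot: [-3.141, 0.001, 3.141]
ft_force: [-0.3, 0.2, 7.8]
opening: 0.605
grip_force: 30.0
```

carry_out --pt "0 0 1 0 1" --pt "0 0 1 0 1" --pt "0 0 0 0 1"

```text
t: 28.85
eef_pos: [570.6, 21.2, 84.9]
tcp_rot: [-3.141, 0.002, 3.141]
ft_force: [-1.9, 0.9, 10.4]
opening: 0.602
grip_force: 30.0
```

carry_out --pt "0 0 0.8 0 1" --pt "0 0 0 0 1"

```text
t: 29.05
eef_pos: [570.7, 21.2, 84.8]
tcp_rot: [-3.141, 0.002, 3.141]
ft_force: [-4.4, 0.1, 18.4]
opening: 0.605
grip_force: 30.0
```

It's on the stop again, at about 20 N. Hold.

carry_out --pt "0 0 0.2 0 1" --pt "0 0 0 0 1" --pt "0 0 0 0 1" --pt "0 0 0 0 1" --pt "0 0 0 0 1" --pt "0 0 0 0 1" --pt "0 0 0 0 1" --pt "0 0 0 0 1" --pt "0 0 0 0 1" --pt "0 0 0 0 1" --pt "0 0 0 0 1" --pt "0 0 0 0 1"

```text
t: 30.25
eef_pos: [570.8, 21.2, 84.8]
tcp_rot: [-3.141, 0.003, 3.141]
ft_force: [-5.0, 0.9, 20.9]
opening: 0.607
grip_force: 30.0
```

carry_out --pt "0 0 0 0 1" --pt "0 0 0 0 1" --pt "0 0 0 0 1" --pt "0 0 0 0 1" --pt "0 0 0 0 1" --pt "0 0 0 0 1" --pt "0 0 0 0 1" --pt "0 0 0 0 1" --pt "0 0 0 0 1" --pt "0 0 0 0 1" --pt "0 0 0 0 1" --pt "0 0 0 0 1"

```text
t: 31.45
eef_pos: [570.7, 21.2, 84.8]
tcp_rot: [-3.141, 0.002, 3.141]
ft_force: [-4.7, 1.4, 20.9]
opening: 0.601
grip_force: 30.0
```

carry_out --pt "0 0 0 0 1" --pt "0 0 0 0 1" --pt "0 0 0 0 1" --pt "0 0 -3 0 1" --pt "0 0 -5 0 1" --pt "0 0 -20 0 1" --pt "0 0 -40 0 1" --pt "0 0 -10 0 1" --pt "0 0 0 0 1" --pt "0 0 0 0 1"

```text
t: 32.45
eef_pos: [569.7, 21.1, 159.9]
tcp_rot: [-3.142, -0.001, 3.141]
ft_force: [-0.4, -0.2, -2.1]
opening: 0.601
grip_force: 30.0
```

Run:
```python
from h import *
np.set_printoptions(precision=1,suppress=True)
s=snap("scene")
for A,e,q in blobs(None,s["color"].max(2)<45,100,2000,(200,130,272,200)): print("s",A,np.array(e[0]),plane(s,e[0],76),cv2.boundingRect(q))
cv2.imwrite("pics/a9.png",cv2.resize(s["color"][100:290,160:430],None,fx=2.5,fy=2.5)[:,:,::-1])
```

```text
s 236.0 [261.5 137.4] [ 407.8 -314.6   76. ] (251, 130, 21, 21)
s 204.5 [234.1 156.8] [ 535.1 -264.8   76. ] (224, 150, 21, 14)
```

View pics/a9.png

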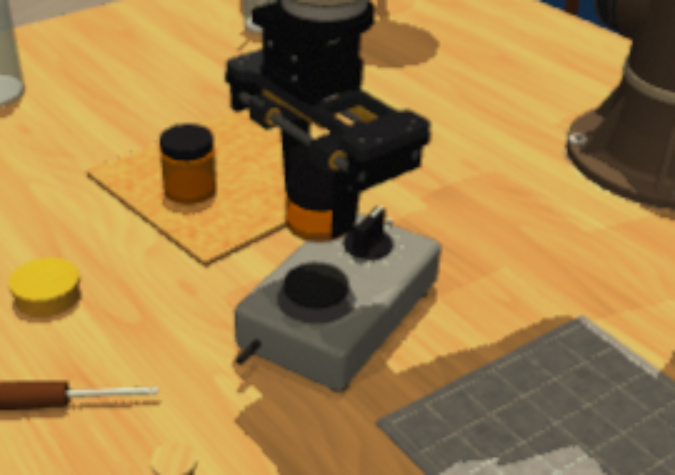

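Jar2 stands where I left it, with its cap at view pixel (187,142). Jar4 is held above the mixer and the dial still reads zero. I'll place jar4 at (425,-275).

carry_out --pt "18 -37 0 0 1" --pt "18 -37 0 0 1" --pt "18 -37 0 0 1" --pt "18 -37 0 0 1" --pt "18 -37 0 0 1" --pt "18 -37 0 0 1" --pt "18 -37 0 0 1" --pt "18 -37 0 0 1" --pt "0 0 0 0 1" --pt "0 0 0 0 1"

```text
t: 33.5
eef_pos: [425.3, -275.2, 159.7]
tcp_rot: [3.14, -0.002, 3.139]
ft_force: [-0.6, -0.4, -1.9]
opening: 0.604
grip_force: 30.0
```

carry_out --pt "0 0 40 0 1" --pt "0 0 40 0 1" --pt "0 0 35 0 1" --pt "0 0 10 0 1" --pt "0 0 5 0 1" --pt "0 0 0 0 1" --pt "0 0 0 0 1" --pt "0 0 0 0 1"

```text
t: 34.3
eef_pos: [426.6, -275.1, 32.0]
tcp_rot: [-3.14, 0.002, 3.141]
ft_force: [0.6, -0.1, -0.7]
opening: 0.605
grip_force: 30.0
```

Contact is expected at a TCP height of 22.9.

carry_out --pt "0 0 4 0 1" --pt "0 0 3 0 1" --pt "0 0 1.4 0 1" --pt "0 0 0 0 1" --pt "0 0 0 0 1"

```text
t: 34.8
eef_pos: [426.1, -274.9, 22.9]
tcp_rot: [-3.141, 0.0, 3.141]
ft_force: [-0.4, 1.4, 7.5]
opening: 0.603
grip_force: 30.0
```

carry_out --pt "0 0 0.5 0 1" --pt "0 0 0 0 1" --pt "0 0 0 0 1"

```text
t: 35.1
eef_pos: [426.1, -274.9, 22.8]
tcp_rot: [-3.141, 0.0, 3.141]
ft_force: [-3.0, 3.3, 15.2]
opening: 0.602
grip_force: 30.0
```

In contact. I'll ease off, release and retreat.

carry_out --pt "0 0 -0.7 0 1" --pt "0 0 0 0 0" --pt "0 0 0 0 0" --pt "0 0 0 0 0" --pt "0 0 0 0 0" --pt "0 0 -20 0 0" --pt "0 0 -40 0 0" --pt "0 0 -50 0 0" --pt "0 0 -50 0 0" --pt "0 0 -50 0 0" --pt "0 0 0 0 0"

```text
t: 36.2
eef_pos: [427.7, -276.1, 238.6]
tcp_rot: [-3.135, 0.008, 3.141]
ft_force: [0.9, -0.4, -0.5]
opening: 0.997
grip_force: 0.0
```

carry_out --pt "0 40 0 0 0" --pt "0 40 0 0 0" --pt "0 40 0 0 0" --pt "0 40 0 0 0" --pt "0 0 0 0 0" --pt "0 0 0 0 0" --pt "0 0 0 0 0"

```text
t: 36.9
eef_pos: [426.3, -115.5, 232.4]
tcp_rot: [-3.141, -0.0, 3.141]
ft_force: [-0.1, 0.1, -1.2]
opening: 0.997
grip_force: 0.0
```

Run:
```python
from h import *
s=snap("scene");c=snap("wrist");print(env.state()["t"],env.state()["eef_pos"])
cv2.imwrite("pics/b1.png",np.hstack([cv2.resize(c["color"],(400,300)),cv2.resize(s["color"][80:320,60:380],(400,300))])[:,:,::-1])
```

```text
37.0 [ 426.25669318 -115.76698562  232.39802392]
```

View pics/b1.png

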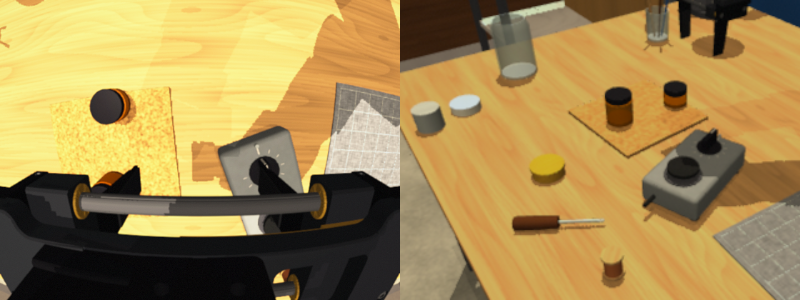

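Both jars stand on the board, the mat is empty, the dial bar points along the mixer with its mark away from the pad, and the other objects are in place. I'll check numerically how far jar4 is from the board edge.

Run:
```python
from h import *
np.set_printoptions(precision=1,suppress=True)
c=snap("wrist");s=snap("scene")
k=cv2.morphologyEx((c["color"].max(2)<82).astype(np.uint8),cv2.MORPH_OPEN,np.ones((5,5)))
for A,e,q in blobs(None,k,500,4000,(60,100,200,200)): print(np.array(e[0]),plane(c,e[0],54))
f=1.4
for p in((52,101),(170,87),(181,195)): print(plane(c,(p[0]*f,p[1]*f),8))
# scene: board near-robot edge corner & jar base
for p in((618,82),(707,117),(676,103)): print(plane(s,((p[0]-400)*.8+60,p[1]*.8+80),8))
```

```text
[149.5 148.9] [ 376.4 -257.5   54. ]
[ 361.5 -396.2    8. ]
[ 350.5 -163.3    8. ]
[ 543.9 -148.9    8. ]
[ 439.3 -428.8    8. ]
[ 358.9 -159.8    8. ]
[ 379.8 -253.7    8. ]
```

Jar4 has been knocked to (376,-258) and now overhangs the board edge, which is near x = 355. I'll go back, regrasp it and set it in the middle.

carry_out --pt "7 -37 0 0 0" --pt "7 -37 0 0 0" --pt "7 -37 0 0 0" --pt "7 -31 0 0 0" --pt "0 0 0 0 0" --pt "0 0 0 0 0" --pt "0 0 0 0 0"

```text
t: 37.8
eef_pos: [398.1, -256.3, 232.5]
tcp_rot: [3.141, -0.0, 3.141]
ft_force: [-0.2, 0.0, 0.2]
opening: 0.995
grip_force: 0.0
```

Run:
```python
from h import *
np.set_printoptions(precision=1,suppress=True)
c=snap("wrist");s=snap("scene");print(env.state()["eef_pos"])
k=cv2.morphologyEx((c["color"].max(2)<82).astype(np.uint8),cv2.MORPH_OPEN,np.ones((5,5)))
for A,e,q in blobs(None,k,500,4500,(180,60,380,240)): print(A,np.array(e[0]),np.array(e[1]),plane(c,e[0],54))
cv2.imwrite("pics/b2.png",np.hstack([cv2.resize(c["color"],(400,300)),cv2.resize(s["color"][100:220,160:320],(400,300))])[:,:,::-1])
```

```text
[ 398.3 -256.1  232.7]
1975.5 [274.  171.7] [50.  50.4] [ 376.1 -260.8   54. ]
```

View pics/b2.png

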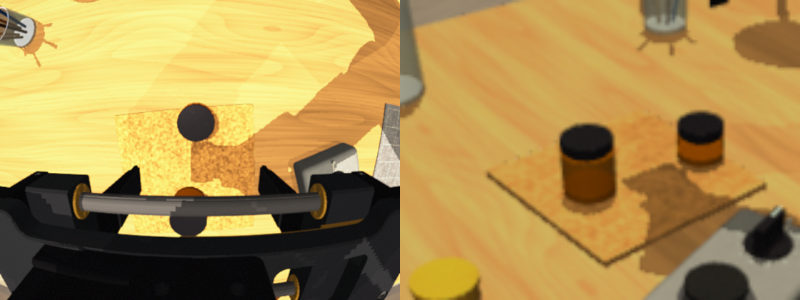

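Jar4 is upright at (376,-260), with its cap at view pixel (197,122), at the board's near edge. Jar2 is unaffected. Regrasping.

carry_out --pt "11 -2.2 30 0 0" --pt "11 -2.3 30 0 0" --pt "0 0 40 0 0" --pt "0 0 40 0 0" --pt "0 0 40 0 0" --pt "0 0 15 0 0" --pt "0 0 8 0 0" --pt "0 0 0 0 0" --pt "0 0 0 0 0"

```text
t: 38.8
eef_pos: [376.6, -261.4, 30.4]
tcp_rot: [-3.141, 0.001, -3.141]
ft_force: [-0.8, -0.1, 1.0]
opening: 1.0
grip_force: 0.0
```

carry_out --pt "0 0 6 0 0" --pt "0 0 0 0 0" --pt "0 0 0 0 1" --pt "0 0 0 0 1" --pt "0 0 0 0 1" --pt "0 0 0 0 1" --pt "0 0 0 0 1" --pt "0 0 0 0 1"

```text
t: 39.6
eef_pos: [376.1, -261.3, 23.7]
tcp_rot: [-3.141, 0.0, 3.141]
ft_force: [-0.4, 0.1, -0.1]
opening: 0.606
grip_force: 30.0
```

carry_out --pt "0 0 -10 0 1" --pt "0 0 -10 0 1" --pt "-20 -6 0 0 1" --pt "-20 -6 0 0 1" --pt "-12 -3 0 0 1" --pt "0 0 0 0 1" --pt "0 0 0 0 1" --pt "0 0 0 0 1"

```text
t: 40.4
eef_pos: [427.2, -275.9, 43.6]
tcp_rot: [3.141, -0.001, 3.141]
ft_force: [0.3, -0.2, -1.2]
opening: 0.604
grip_force: 30.0
```

carry_out --pt "0 0 10 0 1" --pt "0 0 6 0 1" --pt "0 0 3 0 1" --pt "0 0 0.6 0 1" --pt "0 0 0 0 1" --pt "0 0 0 0 1"

```text
t: 41.0
eef_pos: [428.1, -276.3, 23.8]
tcp_rot: [3.142, -0.0, 3.141]
ft_force: [-0.6, 0.1, -0.7]
opening: 0.604
grip_force: 30.0
```

carry_out --pt "0 0 0.3 0 1" --pt "0 0 0 0 1" --pt "0 0 0 0 0" --pt "0 0 0 0 0" --pt "0 0 0 0 0" --pt "0 0 0 0 0" --pt "0 0 -20 0 0" --pt "0 0 -40 0 0" --pt "0 0 -50 0 0" --pt "0 0 -50 0 0" --pt "0 0 -50 0 0" --pt "0 0 0 0 0"

```text
t: 42.2
eef_pos: [429.7, -277.6, 239.9]
tcp_rot: [-3.135, 0.008, 3.141]
ft_force: [0.0, 0.1, -0.9]
opening: 1.002
grip_force: 0.0
```

carry_out --pt "0 40 0 0 0" --pt "0 40 0 0 0" --pt "0 40 0 0 0" --pt "0 40 0 0 0" --pt "0 0 0 0 0" --pt "0 0 0 0 0" --pt "0 0 0 0 0" --pt "0 0 0 0 0" --pt "0 0 0 0 0"

```text
t: 43.1
eef_pos: [428.2, -117.1, 233.5]
tcp_rot: [-3.142, -0.0, 3.14]
ft_force: [0.2, 0.1, -0.2]
opening: 0.998
grip_force: 0.0
```

Run:
```python
from h import *
np.set_printoptions(precision=1,suppress=True)
c=snap("wrist");s=snap("scene");print(env.state()["eef_pos"],env.state()["ft_force"])
k=cv2.morphologyEx((c["color"].max(2)<82).astype(np.uint8),cv2.MORPH_OPEN,np.ones((5,5)))
for A,e,q in blobs(None,k,300,4500,(60,60,200,260)): print(A,np.array(e[0]),plane(c,e[0],54))
for A,e,q in blobs(None,s["color"].max(2)<45,100,2000,(200,130,300,200)): print("s",A,np.array(e[0]),plane(s,e[0],50),plane(s,e[0],76))
cv2.imwrite("pics/b3.png",np.hstack([cv2.resize(c["color"],(400,300)),cv2.resize(s["color"][80:320,60:380],(400,300))])[:,:,::-1])
```

```text
[ 428.1 -116.9  233.6] [ 0.5 -0.4 -0.2]
1611.5 [142.9 192.1] [ 427.1 -271.3   54. ]
944.0 [ 85.9 251.1] [ 503.2 -366.    54. ]
669.0 [172.7 249.4] [ 496. -241.   54.]
s 210.0 [234.1 156.7] [ 513.1 -304.1   50. ] [ 535.  -264.9   76. ]
s 153.0 [263.  154.3] [ 436.9 -265.8   50. ] [ 462.3 -228.3   76. ]
```

View pics/b3.png

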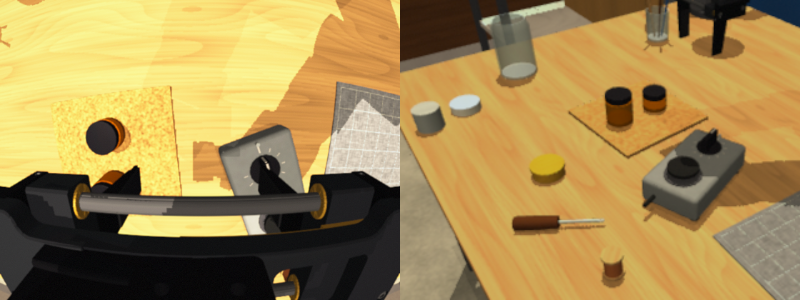

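Both jars stand well inside the board, jar4 at (427,-271) and jar2 at about (529,-275). The dial is at zero, the pad is up, and the other objects haven't moved.

```bash
python3 -c "
from cell import env
print(env.job_done())"
```

```text
the job is handed in; nothing more can be done
None
```

The job is handed in with no result reported back: the dial is at its zero stop, the two jars present (jar2, then jar4) were each held on the fully depressed pad for over two seconds, and both stand upright on the cork board; jar4 was knocked to the board's edge after I placed it, so I set it back in.

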